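# Seat a lens carrier in the corner of an optical-table stop

### The job

Push the lens carrier (the black block with the round lens on top) across the optical table into the inside corner of the L-shaped steel stop, so that its base sits square and flush against both bars of the stop. Only push it, gently, with the fingers: never pinch, lift or tip it. Leave the mirror carrier and all the other things where they are, and finish with the hand clear.

Things in the scene. Friction and masses are not known exactly. Their poses are not given: they have to be found in the camera images.
- lens_base (a point): Lens carrier, loose, 0.25 to 0.5 kg, slides at 1 to 4 N. Black base block 60 mm along its x, 70 mm along its y, 22 mm high, with an upright round silvery lens mount over its middle (40 mm across, 14 mm thick along y, top 66 mm above the table). This point is the base's centre, 11 mm above the table, axes as the base. At the start its x axis is within 25 degrees of the stop's x axis.
- stop: Fixed L of two steel bars 16 mm wide, 18 mm high. Origin: inside corner, at table height. Long bar: inner face is the plane x = 0, running 330 mm from the corner to -y. Short bar: inner face is the plane y = 0, running 80 mm to -x. The carrier belongs inside, at x < 0, y < 0: seated, its base centre is at x = -30 mm, y = -35 mm in this frame, its x axis parallel to the stop's.
- mirror_base (a point): Mirror carrier, loose, to be left alone: the same base as the lens carrier (60 x 70 x 22 mm) but with an upright square silvery mirror plate 40 mm wide set diagonally, top 65 mm above the table. It stands left or right of the lens carrier. This point is the centre of its base, 11 mm above the table.
- objective: Brass microscope objective standing on its wide end, 32 mm across, 44 mm high; origin under its centre. Leave alone.
- post: Upright steel post, 12.7 mm across, 50 mm high, beyond the long bar; origin under its centre. Leave alone.
- oil: Small amber bottle, 28 mm across, 55 mm high, beyond the long bar; origin under its centre. Leave alone.
- driver: Screwdriver 170 mm long lying on the table to the robot's right, about 30 mm thick at most; origin under its middle. Leave alone.
- screw_tray: Grey divided tray 100 x 140 x 25 mm to the robot's left; origin under its centre. Leave alone.
- tube_ring: Black ring 31 mm across, 10 mm high, left of the short bar; origin under its centre. Leave alone.

How it is judged:
By the outcome, as a careful person would: the job done as asked, in the order asked, and still so for the second after the job is handed in, with the robot touching nothing.
It also fails if it takes over 51 s, if anything falls off the work surface, if the arm or the gripper's body presses on something with over 40 N, if the wrist force passes 120 N, or if a joint passes its speed limit or range.

### The arm

A 6-joint arm with a two-finger parallel gripper is mounted at the origin on the work surface. World frame = base frame: x ahead of the robot, y to its left, z up, the work surface at z = 0. Lengths are in m, angles in rad, forces in N, time in s.
With the tool pointing down it reaches from about 0.25 to 0.725 m from the base axis. Payload 4 kg.
Tool frame: the origin (TCP) lies on the centre line of the jaws, within the pads' length; the fingertips stand 14 mm ahead of it and the grasp point (between the pads) lies 5 mm behind it; z points along the fingers, x is the direction in which the jaws open and shut, and the axes are right-handed (so a half turn about z gives the same grasp; the last joint's range is limited). The gripper opens to 85 mm and grips with 20 to 120 N. Pads are 22 mm wide; open, the fingers measure 114 mm over their backs; the gripper's body (76 mm by 85 mm) begins 54 mm behind the grasp point. The pads swing forward as they close: fully open they stand 13 mm farther back than shut.
Start: joints at [1.325, 0.241, 0.005, 1.335, 0, 1.571], TCP at [0.122, 0.485, 0.245] pointing down, gripper open.
Joint ranges: [-2.72, 2.72], [-1.05, 1.87], [-1.09, 1.28], [-1.99, 2.15], [-1.42, 1.44], [-3.14, 3.14]. Speed limits (rad/s): [2.79, 2.79, 3.14, 3.14, 3.14, 3.14].

### API

Orientations are given as a unit quaternion [x, y, z, w].
In Python, from workcell import bot gives the robot as it stands.
- The arm moves only by the tool play_rows, never from a script. Its argument "motion" is a list of rows, each an object with "fingers": the closure, from -1 (fully open) to 1 (shut), so that 0 is half open; "translation": the shift along the tool's x, y, z in cm, a list of three; "roll": the turn about the tool's z in degrees. A call has 1 to 20 rows; each row is the pose to reach, as a shift and turn from the pose commanded when the call began, along the tool's axes at that moment; what a row does not reach only later rows make up. A row lasts 1/12 s, in which the tool goes at most 41.7 mm and 7.16 degrees, less where a joint would pass 70% of its speed; a pose out of reach is approached as far as the arm can. A call with a gripper value outside its range is refused whole. The fingers move at their own pace and stop on an object; the grip force is fixed at half the most. Time passes only in rows, so rows that repeat a pose let the fingers close. It gives the time, the measured TCP pose, the force and the opening at its end, in the units of the state.
- bot.get_obs(): the state, without advancing time (a new reading comes with each control period).
- bot.camera(name): name is "scene" or "top" or "wrist"; returns a dict with "pixels" (384x512x3 uint8, red, green, blue), "intrinsics" (3x3 intrinsics, pixels), "world_to_cam" (4x4, takes a point from world to camera coordinates). Camera axes: x right, y down, z forward; pixel columns grow to the right and rows downward; lengths in m; the calibration is good to about 2 mm. A picture is of the moment at which its call begins. There is no depth.
- bot.job_done(): hands the job in, once; it reports no verdict.
The state is a dict: "clock": time; "joint_pos": joint angles; "joint_vel": joint speeds; "tau": joint torques, N m; "eef_pos": TCP position; "tool_rot": TCP orientation; "ft_force": force on the tool from outside, world axes, zero at the start; "ft_torque": the same for the moment, N m; "grip_width": finger opening in m.
Only numpy, scipy, OpenCV 4.12 (cv2) and the standard library are available. Lean on these libraries where they do the work, as an engineer would, in place of code of your own. Each camera call takes 0.05 s, during which the arm holds its last target. There are 200 camera calls.

## Working session

There is one attempt and no reset: what is moved stays moved. The work goes in short steps, Python scripts to look and compute and a tool call to move; the robot and the scene stay as the last step left them, time stands still between calls to the robot, and variables do not carry over. Pictures are saved under pics/ and viewed, about 8 in all and at most 12, crops included, and the job is handed in when it is done.

Besides the shell and the picture viewer there is one more tool, called after "Call:" as a command line: name --argument value ..., lists and objects as JSON in quotes. play_rows: Moves the arm, as the interface text tells. Its arguments: {"type":"object","properties":{"motion":{"type":"array","items":{"type":"object","properties":{"fingers":{"type":"number"},"translation":{"type":"array","items":{"type":"number"}},"roll":{"type":"number"}}}}},"required":["motion"]}

```bash
mkdir -p pics
cat > h.py <<'E'
import numpy as np, cv2
from workcell import bot
def snap(cam,fn):
    c=bot.camera(cam); cv2.imwrite('pics/'+fn,c['pixels'][:,:,::-1]); np.savez('pics/'+fn[:-4],K=c['intrinsics'],T=c['world_to_cam']); return c
def ray(fn,uv,z):
    d=np.load('pics/'+fn+'.npz'); K,T=d['K'],d['T']; R,t=T[:3,:3],T[:3,3]
    o=-R.T@t; out=[]
    for u,v in uv:
        r=R.T@np.linalg.inv(K)@[u,v,1]; out.append((o+r*(z-o[2])/r[2])[:2])
    return np.array(out)
def proj(fn,P):
    d=np.load('pics/'+fn+'.npz'); q=(d['T'][:3,:3]@np.array(P).T).T+d['T'][:3,3]; q=q@d['K'].T; return q[:,:2]/q[:,2:]
E
python3 - <<'E'
from h import *
for c in('top','scene'):snap(c,c+'1.png')
for c in('top','scene'):
    d=np.load('pics/%s1.npz'%c);print(d['K'],-d['T'][:3,:3].T@d['T'][:3,3])
o=bot.get_obs();print(o)
im=cv2.imread('pics/top1.png');cv2.imwrite('pics/top1b.png',cv2.resize(im,(800,600),interpolation=cv2.INTER_CUBIC))
E
```

```text
[[450.46302858   0.         249.27287046]
 [  0.         450.46302858 189.64786867]
 [  0.           0.           1.        ]] [0.45895727 0.01686602 1.26123948]
[[459.79355825   0.         254.58823745]
 [  0.         459.79355825 196.80399935]
 [  0.           0.           1.        ]] [1.16940615 0.41714575 0.88649661]
{'clock': 0.1, 'joint_pos': array([1.32497481e+00, 2.41352501e-01, 3.87827392e-03, 1.33521910e+00,
       2.34493266e-05, 1.57080845e+00]), 'joint_vel': array([ 0.00177872, -0.00243416,  0.0030077 ,  0.00212734,  0.00024632,
        0.00030689]), 'tau': array([ 1.47388007e-03, -3.73138261e+01,  2.53009683e+01,  1.08694844e-02,
        1.13280760e-04,  1.41313542e-06]), 'eef_pos': array([0.1215392 , 0.48444907, 0.24450192]), 'tool_rot': array([ 7.88468100e-01,  6.15074919e-01, -7.55067272e-04,  5.74163746e-04]), 'ft_force': array([-0.12037547, -0.49265628, -0.19257026]), 'ft_torque': array([-0.01172172,  0.02869107,  0.04300794]), 'grip_width': 0.08533537912421091}
```

View pics/top1b.png

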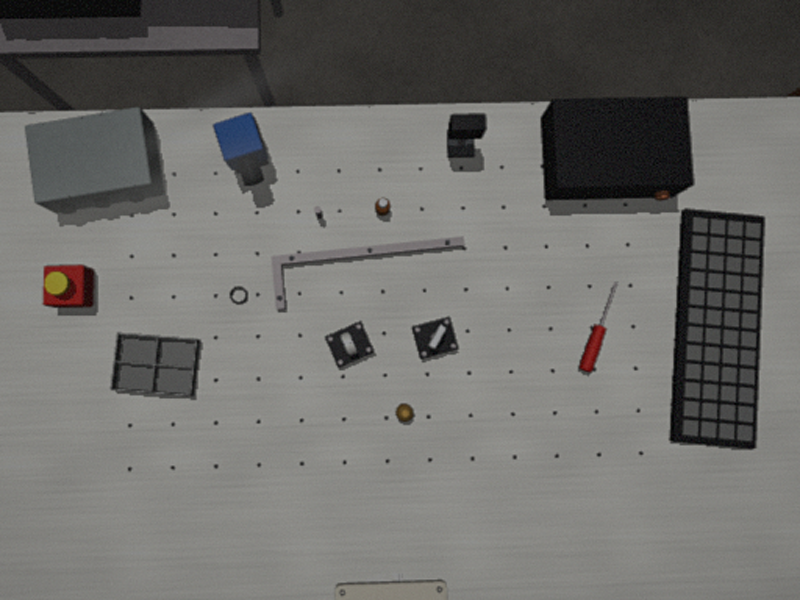

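View pics/scene1.png

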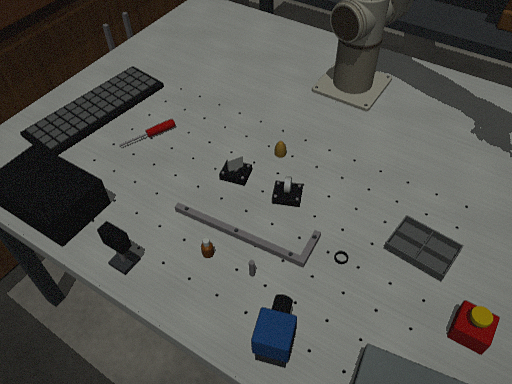

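The top view shows the L stop (corner near 283,264 in the 800x600 picture), the lens carrier (350,345), the mirror carrier (436,338) to its right and the objective (404,412). I'll fit the pieces in an enlarged crop.

Run:
```python
from h import *
im=cv2.imread('pics/top1.png')[145:245,160:310];cv2.imwrite('pics/crop1.png',cv2.resize(im,None,fx=5.333,fy=5.333,interpolation=cv2.INTER_CUBIC))
print(ray('top1',[[181,169],[296,154],[224,221],[279,216],[258,264]],0))
d=np.load('pics/top1.npz');print(d['T'].round(3))
print(proj('top1',[bot.get_obs()['eef_pos'],[0,0,0]]),proj('scene1',[bot.get_obs()['eef_pos']]))
```

```text
[[ 0.65341344  0.17587375]
 [ 0.68855715 -0.15081018]
 [ 0.50380719  0.05801486]
 [ 0.51362287 -0.09623928]
 [ 0.3824255  -0.03339306]]
[[-2.800e-02 -9.990e-01  2.200e-02  1.000e-03]
 [-9.940e-01  2.500e-02 -1.040e-01  5.870e-01]
 [ 1.030e-01 -2.500e-02 -9.940e-01  1.207e+00]
 [ 0.000e+00  0.000e+00  0.000e+00  1.000e+00]]
[[ 24.7763093  401.25453471]
 [249.8119103  408.69408772]] [[542.17721107  91.2859659 ]]
```

View pics/crop1.png

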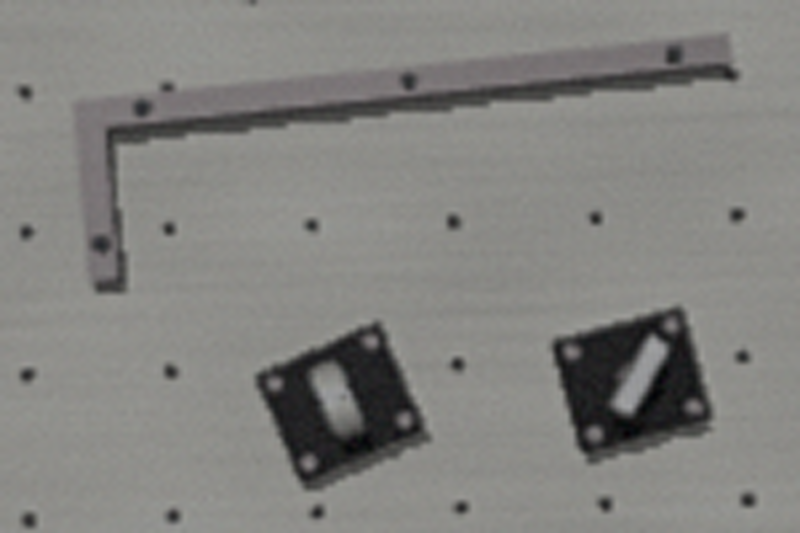

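```bash
cat >> h.py <<'E'
def cr(p): p=np.array(p,float); return np.array([160,145])+(p+.5)/5.333-.5
E
python3 - <<'E'
from h import *
s=ray('top1',cr([[107,128],[733,65],[118,280]]),.018); print(s)
ly=s[0]-s[1]; ly/=np.linalg.norm(ly); print('stop y dir',ly,'len',np.linalg.norm(s[0]-s[1]),np.linalg.norm(s[2]-s[0]), 'short dir ang',np.degrees(np.arctan2(*(s[0]-s[2])[::-1])),'yaw of x',np.degrees(np.arctan2(-ly[0],ly[1])))
th=np.arctan2(-ly[0],ly[1]);R=np.array([[np.cos(th),-np.sin(th)],[np.sin(th),np.cos(th)]])
for n,q in(('lens',[[275,384],[371,341],[405,419],[308,461]]),('mirror',[[572,351],[671,325],[694,407],[594,433]])):
    p=ray('top1',cr(q),.022);c=p.mean(0)
    yv=p[0]-p[1]+p[3]-p[2]; xv=p[0]-p[3]+p[1]-p[2]
    print(n,c,'yaw',np.degrees(np.arctan2(xv[1],xv[0])),np.degrees(np.arctan2(-yv[0],yv[1])),np.linalg.norm(xv)/2,np.linalg.norm(yv)/2,'stopframe',R.T@(c-s[0]))
    print(((p-s[0])@R).round(4))
print('goal',s[0]+R@[-.030,-.035])
o=bot.get_obs();from scipy.spatial.transform import Rotation as Q
print(Q.from_quat(o['tool_rot']).as_matrix().round(4))
E
```

```text
[[ 0.65186585  0.17730928]
 [ 0.67730828 -0.15103366]
 [ 0.57220001  0.17257505]]
stop y dir [-0.07725577  0.99701131] len 0.32932719557233875 0.07980638385759478 short dir ang 3.4008600372354274 yaw of x 4.430844584353233
lens [0.50631737 0.05912068] yaw 22.08687592735232 22.25946706722324 0.043460065616443444 0.05408962188177322 stopframe [-0.15424423 -0.10659091]
[[-0.142  -0.0743]
 [-0.1251 -0.1257]
 [-0.1669 -0.139 ]
 [-0.183  -0.0874]]
mirror [ 0.51370053 -0.09222593] yaw 13.427967212929344 13.048044253229667 0.04380756002168581 0.05329142956113068 stopframe [-0.15857554 -0.25805558]
[[-0.141  -0.2284]
 [-0.1329 -0.2809]
 [-0.1763 -0.2879]
 [-0.1842 -0.235 ]]
goal [0.62465947 0.14009621]
[[ 2.434e-01  9.699e-01 -5.000e-04]
 [ 9.699e-01 -2.434e-01 -1.800e-03]
 [-1.900e-03 -0.000e+00 -1.000e+00]]
```

Call:
play_rows --motion '[{"fingers":1,"translation":[-34,41,0],"roll":-18.5},{"fingers":1,"translation":[-34,41,0],"roll":-18.5},{"fingers":1,"translation":[-34,41,0],"roll":-18.5},{"fingers":1,"translation":[-34,41,0],"roll":-18.5},{"fingers":1,"translation":[-34,41,0],"roll":-18.5},{"fingers":1,"translation":[-34,41,0],"roll":-18.5},{"fingers":1,"translation":[-34,41,0],"roll":-18.5},{"fingers":1,"translation":[-34,41,0],"roll":-18.5},{"fingers":1,"translation":[-34,41,6],"roll":-18.5},{"fingers":1,"translation":[-34,41,12],"roll":-18.5},{"fingers":1,"translation":[-34,41,12],"roll":-18.5},{"fingers":1,"translation":[-34,41,12],"roll":-18.5},{"fingers":1,"translation":[-34,41,12],"roll":-18.5},{"fingers":1,"translation":[-34,41,12],"roll":-18.5},{"fingers":1,"translation":[-34,41,12],"roll":-18.5},{"fingers":1,"translation":[-34,41,12],"roll":-18.5},{"fingers":1,"translation":[-34,41,12],"roll":-18.5},{"fingers":1,"translation":[-34,41,12],"roll":-18.5}]'

```text
clock: 1.6
eef_pos: [0.4365, 0.0562, 0.1259]
tool_rot: [0.679, 0.734, 0.0, 0.0]
ft_force: [0.5, 0.3, 0.4]
grip_width: -0.0002
```

Call:
play_rows --motion '[{"fingers":1,"translation":[0,0,3]},{"fingers":1,"translation":[0,0,6]},{"fingers":1,"translation":[0,0,8]},{"fingers":1,"translation":[0,0,9]},{"fingers":1,"translation":[0,0,9.8]},{"fingers":1,"translation":[0,0,10.2]},{"fingers":1,"translation":[0,0,10.2]},{"fingers":1,"translation":[0,0,10.2]}]'

```text
schema error: expected keys fingers, translation, roll
```

Run:
```python
from h import *
snap('wrist','w1.png');snap('scene','s2.png')
a=cv2.imread('pics/s2.png')[110:230,200:330];b=cv2.imread('pics/w1.png')
a=cv2.resize(a,(416,384),interpolation=cv2.INTER_CUBIC);b=cv2.resize(b,(384,288))
c=np.zeros((384,800,3),np.uint8);c[:,:416]=a;c[:288,416:]=b;cv2.imwrite('pics/m2.png',c)
o=bot.get_obs();print(o['clock'],o['eef_pos'],o['ft_force'])
```

```text
1.7 [0.43668175 0.05641631 0.12617555] [0.02123827 0.49605946 0.46946653]
```

View pics/m2.png

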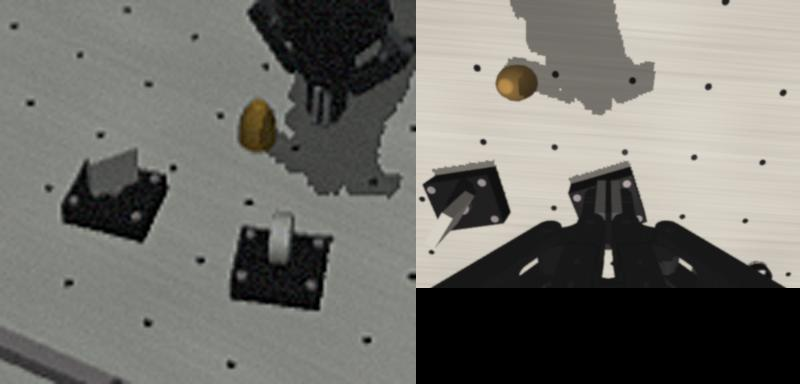

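The schema needs roll in every row, so that descent did not run. The pictures show the shut fingers behind the lens carrier, clear of the objective.

Call:
play_rows --motion '[{"fingers":1,"translation":[0,0,3],"roll":0},{"fingers":1,"translation":[0,0,6],"roll":0},{"fingers":1,"translation":[0,0,8],"roll":0},{"fingers":1,"translation":[0,0,9],"roll":0},{"fingers":1,"translation":[0,0,9.8],"roll":0},{"fingers":1,"translation":[0,0,10.3],"roll":0},{"fingers":1,"translation":[0,0,10.3],"roll":0},{"fingers":1,"translation":[0,0,10.3],"roll":0}]'

```text
clock: 2.37
eef_pos: [0.4372, 0.0558, 0.023]
tool_rot: [0.679, 0.734, 0.0, 0.0]
ft_force: [1.0, 0.4, 0.4]
grip_width: 0.0001
```

Run:
```python
from h import *
snap('scene','s2.png')
a=cv2.imread('pics/s2.png')[110:230,200:330]
cv2.imwrite('pics/m2.png',cv2.resize(a,(624,576),interpolation=cv2.INTER_CUBIC))
o=bot.get_obs();print(o['clock'],o['eef_pos'],o['ft_force'])
```

```text
2.4167 [0.43740555 0.05575252 0.02315427] [-1.09898617 -0.23506793 -0.3408974 ]
```

View pics/m2.png

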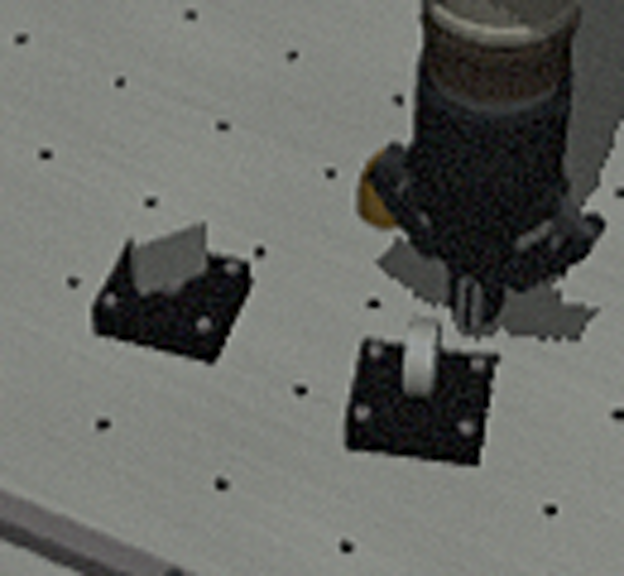

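Call:
play_rows --motion '[{"fingers":1,"translation":[0,0.4,0],"roll":0},{"fingers":1,"translation":[0,0.8,0],"roll":0},{"fingers":1,"translation":[0,1.2,0],"roll":0},{"fingers":1,"translation":[0,1.5,0],"roll":0},{"fingers":1,"translation":[0,1.8,0],"roll":0},{"fingers":1,"translation":[0,2.1,0],"roll":0},{"fingers":1,"translation":[0,2.4,0],"roll":0},{"fingers":1,"translation":[0,2.7,0],"roll":0},{"fingers":1,"translation":[0,3.0,0],"roll":0},{"fingers":1,"translation":[0,3.3,0],"roll":0},{"fingers":1,"translation":[0,3.6,0],"roll":0},{"fingers":1,"translation":[0,3.9,0],"roll":0},{"fingers":1,"translation":[0,4.2,0],"roll":0},{"fingers":1,"translation":[0,4.5,0],"roll":0},{"fingers":1,"translation":[0,4.8,0],"roll":0},{"fingers":1,"translation":[0,5.1,0],"roll":0},{"fingers":1,"translation":[0,5.4,0],"roll":0},{"fingers":1,"translation":[0,5.7,0],"roll":0},{"fingers":1,"translation":[0,6.0,0],"roll":0},{"fingers":1,"translation":[0,6.0,0],"roll":0}]'

```text
clock: 4.08
eef_pos: [0.4975, 0.0601, 0.0225]
tool_rot: [0.679, 0.734, 0.0, 0.0]
ft_force: [0.3, 0.1, -0.6]
grip_width: 0.0004
```

Run:
```python
from h import *
snap('scene','s3.png');snap('top','t3.png')
a=cv2.imread('pics/s3.png')[120:270,200:350]
b=cv2.imread('pics/t3.png')[145:245,160:260]
cv2.imwrite('pics/m3.png',np.hstack([cv2.resize(x,(400,400),interpolation=cv2.INTER_CUBIC) for x in(a,b)]))
```

```text
(no output)
```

View pics/m3.png

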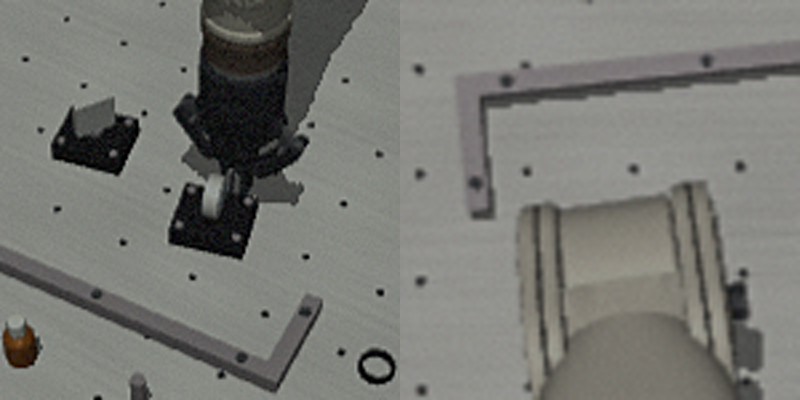

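```bash
cat >> h.py <<'E'
O=np.array([.65186585,.17730928]);TH=np.radians(4.2);RS=np.array([[np.cos(TH),-np.sin(TH)],[np.sin(TH),np.cos(TH)]])
def scr(fn,q,s,off,z=.022):
    p=np.array([(np.array(x)+.5)/s-.5+off for x in q]); return ((ray(fn,p,z)-O)@RS*1000).round(1)
E
python3 - <<'E'
from h import *
p=scr('s3',[[191,188],[249,201],[236,238],[180,228]],8/3,[200,120]);print(p,p.mean(0))
v=p[[0]]-p[[3]];print(v, p[1]-p[2], p[1]-p[0],p[2]-p[3])
print(scr('s3',[[275,374],[310,302]],8/3,[200,120],.018))
e=bot.get_obs()['eef_pos'];print((e[:2]-O)@RS*1000)
E
```

```text
[[-137.1 -139.9]
 [-148.1  -85.2]
 [-103.1  -76.4]
 [ -89.7 -126.4]] [-119.5   -106.975]
[[-47.4 -13.5]] [-45.   -8.8] [-11.   54.7] [-13.4  50. ]
[[  8.4  14.7]
 [-72.4  10.3]]
[-162.87045901 -105.57195872]
```

Call:
play_rows --motion '[{"fingers":1,"translation":[0,0.3,0],"roll":0},{"fingers":1,"translation":[0,0.6,0],"roll":0},{"fingers":1,"translation":[0,0.9,0],"roll":0},{"fingers":1,"translation":[0,1.2,0],"roll":0},{"fingers":1,"translation":[0,1.5,0],"roll":0},{"fingers":1,"translation":[0,1.8,0],"roll":0},{"fingers":1,"translation":[0,2.1,0],"roll":0},{"fingers":1,"translation":[0,2.4,0],"roll":0},{"fingers":1,"translation":[0,2.7,0],"roll":0},{"fingers":1,"translation":[0,3.0,0],"roll":0},{"fingers":1,"translation":[0,3.3,0],"roll":0},{"fingers":1,"translation":[0,3.6,0],"roll":0},{"fingers":1,"translation":[0,3.9,0],"roll":0},{"fingers":1,"translation":[0,4.2,0],"roll":0},{"fingers":1,"translation":[0,4.5,0],"roll":0},{"fingers":1,"translation":[0,4.8,0],"roll":0},{"fingers":1,"translation":[0,5.1,0],"roll":0},{"fingers":1,"translation":[0,5.4,0],"roll":0},{"fingers":1,"translation":[0,5.7,0],"roll":0},{"fingers":1,"translation":[0,6.0,0],"roll":0}]'

```text
clock: 5.85
eef_pos: [0.5566, 0.0647, 0.0223]
tool_rot: [0.679, 0.734, 0.0, 0.0]
ft_force: [-3.3, -1.1, 1.5]
grip_width: -0.0001
```

Call:
play_rows --motion '[{"fingers":1,"translation":[0,0.3,0],"roll":0},{"fingers":1,"translation":[0,0.6,0],"roll":0},{"fingers":1,"translation":[0,0.9,0],"roll":0},{"fingers":1,"translation":[0,1.2,0],"roll":0},{"fingers":1,"translation":[0,1.5,0],"roll":0},{"fingers":1,"translation":[0,1.7,0],"roll":0},{"fingers":1,"translation":[0,1.9,0],"roll":0},{"fingers":1,"translation":[0,2.1,0],"roll":0},{"fingers":1,"translation":[0,2.3,0],"roll":0},{"fingers":1,"translation":[0,2.4,0],"roll":0},{"fingers":1,"translation":[0,2.5,0],"roll":0},{"fingers":1,"translation":[0,2.6,0],"roll":0},{"fingers":1,"translation":[0,2.6,0],"roll":0}]'

```text
clock: 6.93
eef_pos: [0.5824, 0.0667, 0.0223]
tool_rot: [0.679, 0.734, 0.0, 0.0]
ft_force: [-2.3, 0.1, -0.5]
grip_width: 0.0001
```

Call:
play_rows --motion '[{"fingers":1,"translation":[0,0.1,0],"roll":0},{"fingers":1,"translation":[0,0.2,0],"roll":0},{"fingers":1,"translation":[0,0.3,0],"roll":0},{"fingers":1,"translation":[0,0.4,0],"roll":0},{"fingers":1,"translation":[0,0.4,0],"roll":0}]'

```text
clock: 7.35
eef_pos: [0.5857, 0.0669, 0.0223]
tool_rot: [0.679, 0.734, -0.0, -0.0]
ft_force: [-3.5, -0.8, 1.9]
grip_width: -0.0
```

Call:
play_rows --motion '[{"fingers":1,"translation":[0,0.1,0],"roll":0},{"fingers":1,"translation":[0,0.1,0],"roll":0}]'

```text
clock: 7.52
eef_pos: [0.5858, 0.0669, 0.0222]
tool_rot: [0.679, 0.734, -0.001, -0.001]
ft_force: [-7.0, -1.5, 3.1]
grip_width: -0.0001
```

Call:
play_rows --motion '[{"fingers":1,"translation":[0,0.1,0],"roll":0},{"fingers":1,"translation":[0,0.1,0],"roll":0}]'

```text
clock: 7.68
eef_pos: [0.586, 0.0669, 0.0222]
tool_rot: [0.679, 0.734, -0.002, -0.001]
ft_force: [-7.7, -1.1, 5.7]
grip_width: -0.0001
```

Call:
play_rows --motion '[{"fingers":1,"translation":[0,0.2,0],"roll":0},{"fingers":1,"translation":[0,0.2,0],"roll":0}]'

```text
clock: 7.85
eef_pos: [0.5862, 0.0668, 0.022]
tool_rot: [0.679, 0.734, -0.003, -0.003]
ft_force: [-11.4, -1.8, 9.1]
grip_width: 0.0002
```

Run:
```python
from h import *
snap('scene','s4.png')
a=cv2.imread('pics/s4.png')[160:280,220:340]
cv2.imwrite('pics/m4.png',cv2.resize(a,(600,600),interpolation=cv2.INTER_CUBIC))
o=bot.get_obs();print(o['ft_force'],(o['eef_pos'][:2]-O)@RS)
```

```text
[-12.14138803   0.17140203   9.17073605] [-0.07361518 -0.10531869]
```

View pics/m4.png

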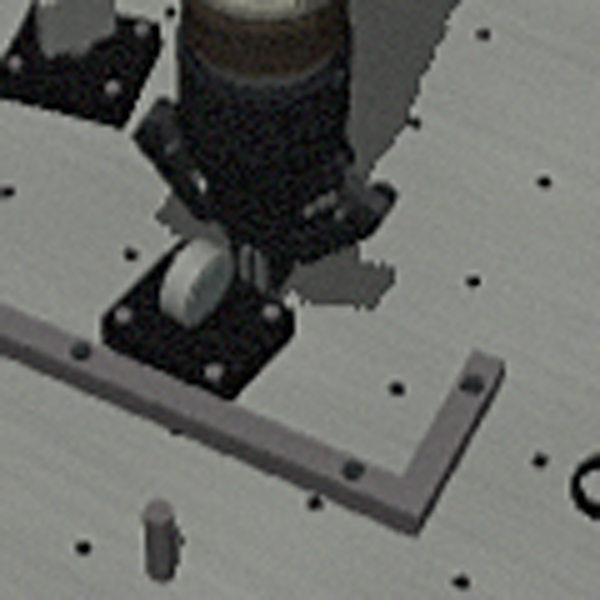

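Call:
play_rows --motion '[{"fingers":1,"translation":[0,-0.3,0],"roll":0},{"fingers":1,"translation":[0,-0.8,0],"roll":0},{"fingers":1,"translation":[0,-1.8,0],"roll":0},{"fingers":1,"translation":[0,-3.5,0],"roll":0},{"fingers":1,"translation":[0,-5.0,-1],"roll":0},{"fingers":1,"translation":[0,-5.0,-4],"roll":0},{"fingers":1,"translation":[0,-5.0,-7],"roll":0},{"fingers":1,"translation":[0,-5.0,-10],"roll":0},{"fingers":1,"translation":[0,-5.0,-12],"roll":0},{"fingers":1,"translation":[-2,-3.0,-12],"roll":-14},{"fingers":1,"translation":[-5,-1,-12],"roll":-28},{"fingers":1,"translation":[-7.5,2,-12],"roll":-42},{"fingers":1,"translation":[-7.5,3.9,-12],"roll":-56},{"fingers":1,"translation":[-7.5,3.9,-12],"roll":-70},{"fingers":1,"translation":[-7.5,3.9,-12],"roll":-84},{"fingers":1,"translation":[-7.5,3.9,-12],"roll":-90},{"fingers":1,"translation":[-7.5,3.9,-12],"roll":-90},{"fingers":1,"translation":[-7.5,3.9,-12],"roll":-90},{"fingers":1,"translation":[-7.5,3.9,-12],"roll":-90},{"fingers":1,"translation":[-7.5,3.9,-12],"roll":-90}]'

```text
clock: 9.57
eef_pos: [0.6361, -0.0046, 0.1427]
tool_rot: [0.056, 0.998, 0.0, 0.002]
ft_force: [-1.0, -0.5, 0.0]
grip_width: 0.0
```

Run:
```python
from h import *
p=scr('s4',[[123,315],[272,313],[213,371]],5,[220,160]);print(p,p[:2].mean(0))
print(scr('s4',[[413,533],[403,482],[473,350],[504,371]],5,[220,160],.018))
snap('scene','s5.png')
a=cv2.imread('pics/s5.png')[160:280,210:330]
cv2.imwrite('pics/m5.png',cv2.resize(a,(600,600),interpolation=cv2.INTER_CUBIC))
o=bot.get_obs();print(o['ft_force'],(o['eef_pos'][:2]-O)@RS,o['eef_pos'],o['joint_pos'])
```

```text
[[ -17.5 -149.4]
 [ -51.6  -88.2]
 [  -9.1  -96.7]] [ -34.55 -118.8 ]
[[ 23.6  20.3]
 [  1.8   5.2]
 [-79.2   2.8]
 [-75.   20.3]]
[-0.30763201 -0.79894898 -0.09017664] [-0.02913859 -0.18024171] [ 0.63600609 -0.00458244  0.14267673] [-7.14398980e-03  5.63728619e-01  2.20737494e-01  1.22489128e+00
 -1.33835210e-04 -1.46910179e+00]
```

View pics/m5.png

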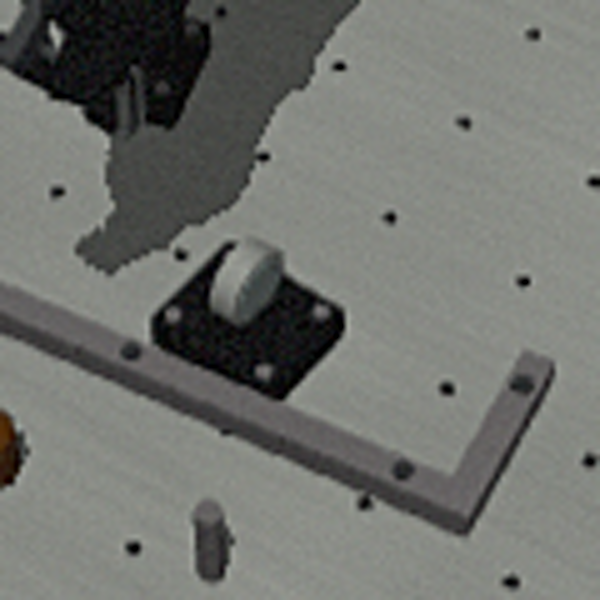

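Run:
```python
from h import *
for n,uv in(('post',(320,220)),('oil',(382,210))):print(n,(ray('top1',[np.array(uv)/1.5625],0)-O)@RS*1000)
```

```text
post [[ 75.52794669 -75.55319952]]
oil [[  83.14852897 -189.64639776]]
```

Call:
play_rows --motion '[{"fingers":1,"translation":[-0.6,-1.95,0],"roll":-7},{"fingers":1,"translation":[-0.6,-1.95,0],"roll":-10.7},{"fingers":1,"translation":[-0.6,-1.95,3],"roll":-10.7},{"fingers":1,"translation":[-0.6,-1.95,6],"roll":-10.7},{"fingers":1,"translation":[-0.6,-1.95,6],"roll":-10.7},{"fingers":1,"translation":[-0.6,-1.95,6],"roll":-10.7}]'

```text
clock: 10.12
eef_pos: [0.6372, -0.0246, 0.0808]
tool_rot: [-0.033, 0.999, 0.0, -0.002]
ft_force: [0.3, 0.7, -0.4]
grip_width: -0.0001
```

Call:
play_rows --motion '[{"fingers":1,"translation":[0,0,2],"roll":0},{"fingers":1,"translation":[0,0,4],"roll":0},{"fingers":1,"translation":[0,0,5],"roll":0},{"fingers":1,"translation":[0,0,5.5],"roll":0},{"fingers":1,"translation":[0,0,5.8],"roll":0},{"fingers":1,"translation":[0,0,5.8],"roll":0}]'

```text
clock: 10.62
eef_pos: [0.6391, -0.0245, 0.025]
tool_rot: [-0.034, 0.999, -0.0, 0.001]
ft_force: [-0.4, 0.8, 0.4]
grip_width: -0.0
```

Run:
```python
from h import *
from scipy.spatial.transform import Rotation as Q
o=bot.get_obs();print(o['ft_force'],(o['eef_pos'][:2]-O)@RS,o['eef_pos']);y=Q.from_quat(o['tool_rot']).as_matrix()[:,1];print(np.degrees(np.arctan2(y[1],y[0]))-90)
```

```text
[-0.39972129  0.79800841  0.43858264] [-0.02754124 -0.20037321] [ 0.63907355 -0.02454289  0.0250052 ]
3.886200210379158
```

Call:
play_rows --motion '[{"fingers":1,"translation":[0,0.3,0.1],"roll":0},{"fingers":1,"translation":[0,0.6,0.1],"roll":0},{"fingers":1,"translation":[0,0.9,0.1],"roll":0},{"fingers":1,"translation":[0,1.2,0.1],"roll":0},{"fingers":1,"translation":[0,1.5,0.1],"roll":0},{"fingers":1,"translation":[0,1.8,0.1],"roll":0},{"fingers":1,"translation":[0,2.1,0.1],"roll":0},{"fingers":1,"translation":[0,2.4,0.1],"roll":0},{"fingers":1,"translation":[0,2.7,0.1],"roll":0},{"fingers":1,"translation":[0,3.0,0.1],"roll":0},{"fingers":1,"translation":[0,3.3,0.1],"roll":0},{"fingers":1,"translation":[0,3.6,0.1],"roll":0},{"fingers":1,"translation":[0,3.9,0.1],"roll":0},{"fingers":1,"translation":[0,4.2,0.1],"roll":0},{"fingers":1,"translation":[0,4.5,0.1],"roll":0},{"fingers":1,"translation":[0,4.8,0.1],"roll":0},{"fingers":1,"translation":[0,5.1,0.1],"roll":0},{"fingers":1,"translation":[0,5.4,0.1],"roll":0},{"fingers":1,"translation":[0,5.7,0.1],"roll":0},{"fingers":1,"translation":[0,6.0,0.1],"roll":0}]'

```text
clock: 12.28
eef_pos: [0.6343, 0.0356, 0.0233]
tool_rot: [-0.034, 0.999, -0.0, -0.0]
ft_force: [0.6, -0.6, 0.5]
grip_width: -0.0
```

Call:
play_rows --motion '[{"fingers":1,"translation":[0,0.3,0],"roll":0},{"fingers":1,"translation":[0,0.6,0],"roll":0},{"fingers":1,"translation":[0,0.9,0],"roll":0},{"fingers":1,"translation":[0,1.2,0],"roll":0},{"fingers":1,"translation":[0,1.5,0],"roll":0},{"fingers":1,"translation":[0,1.8,0],"roll":0},{"fingers":1,"translation":[0,2.1,0],"roll":0},{"fingers":1,"translation":[0,2.4,0],"roll":0},{"fingers":1,"translation":[0,2.7,0],"roll":0},{"fingers":1,"translation":[0,3.0,0],"roll":0},{"fingers":1,"translation":[0,3.3,0],"roll":0},{"fingers":1,"translation":[0,3.6,0],"roll":0},{"fingers":1,"translation":[0,3.9,0],"roll":0},{"fingers":1,"translation":[0,4.2,0],"roll":0},{"fingers":1,"translation":[0,4.5,0],"roll":0},{"fingers":1,"translation":[0,4.5,0],"roll":0}]'

```text
clock: 13.62
eef_pos: [0.6312, 0.081, 0.0233]
tool_rot: [-0.034, 0.999, 0.0, -0.0]
ft_force: [0.9, -0.1, -0.6]
grip_width: -0.0
```

Run:
```python
from h import *
snap('scene','s6.png')
a=cv2.imread('pics/s6.png')[160:280,220:340]
cv2.imwrite('pics/m6.png',cv2.resize(a,(600,600),interpolation=cv2.INTER_CUBIC))
o=bot.get_obs();print(o['ft_force'],(o['eef_pos'][:2]-O)@RS,o['eef_pos'])
```

```text
[-0.0322507   0.70770633  0.02417855] [-0.02764546 -0.09464037] [0.63122592 0.08089837 0.02334399]
```

View pics/m6.png

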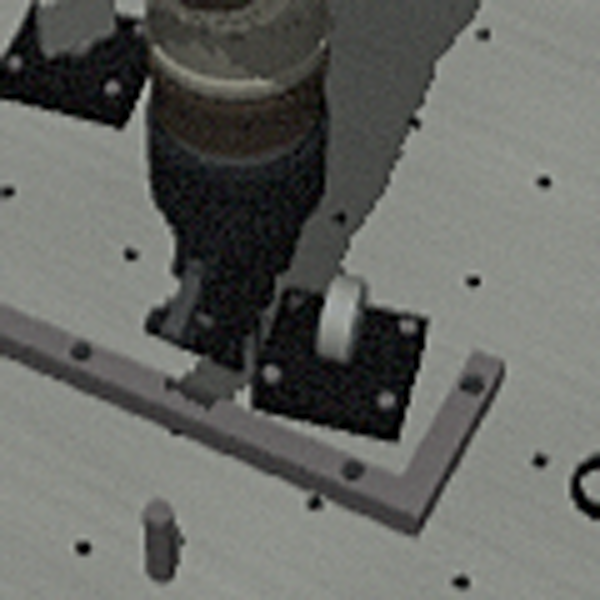

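```bash
cat >> h.py <<'E'
from scipy.optimize import least_squares
def fit(fn,q,s,off):
    "screw pixels ordered: (-,+?) unknown order -> match by cyclic shift; returns stop-frame x,y,yaw"
    p=scr(fn,q,s,off); best=None
    L=np.array([[-22,-27],[-22,27],[22,27],[22,-27]])
    def f(a):
        t=np.radians(a[2]);return ((L@np.array([[np.cos(t),np.sin(t)],[-np.sin(t),np.cos(t)]])+a[:2]-p)).ravel()
    r=least_squares(f,[*p.mean(0),0]);return r.x.round(1),np.abs(r.fun).max().round(1)
E
python3 - <<'E'
from h import *
print(fit('s6',[[272,374],[386,400],[408,326],[296,300]],5,[220,160]))
print(fit('s6',[[296,300],[408,326],[386,400],[272,374]],5,[220,160]))
E
```

```text
(array([-47.7, -50.5,  11.8]), np.float64(43.4))
(array([-47.7, -50.5,  12.2]), np.float64(0.2))
```

The lens carrier is now turned about +12° and sits off the bar at roughly (-50,-54) mm. I'll square it with the two fingers slightly apart, which gives a wider pusher on its -x face.

Call:
play_rows --motion '[{"fingers":1,"translation":[0,-1,0],"roll":0},{"fingers":1,"translation":[0,-3,0],"roll":0},{"fingers":1,"translation":[0,-3,-4],"roll":0},{"fingers":1,"translation":[0,-3,-8],"roll":0},{"fingers":1,"translation":[0,-3,-10],"roll":0},{"fingers":0.5,"translation":[3,-1,-10],"roll":7},{"fingers":0.5,"translation":[6,1,-10],"roll":14},{"fingers":0.5,"translation":[9.4,3,-10],"roll":21},{"fingers":0.5,"translation":[9.4,4.5,-10],"roll":28},{"fingers":0.5,"translation":[9.4,4.5,-10],"roll":35},{"fingers":0.5,"translation":[9.4,4.5,-10],"roll":42},{"fingers":0.5,"translation":[9.4,4.5,-10],"roll":49},{"fingers":0.5,"translation":[9.4,4.5,-10],"roll":56},{"fingers":0.5,"translation":[9.4,4.5,-10],"roll":63},{"fingers":0.5,"translation":[9.4,4.5,-10],"roll":70},{"fingers":0.5,"translation":[9.4,4.5,-10],"roll":77},{"fingers":0.5,"translation":[9.4,4.5,-10],"roll":84},{"fingers":0.5,"translation":[9.4,4.5,-10],"roll":90},{"fingers":0.5,"translation":[9.4,4.5,-10],"roll":90},{"fingers":0.5,"translation":[9.4,4.5,-10],"roll":90}]'

```text
clock: 15.33
eef_pos: [0.5345, 0.1182, 0.1234]
tool_rot: [0.682, 0.731, 0.0, -0.0]
ft_force: [0.2, -0.1, -0.1]
grip_width: 0.0215
```

```bash
cat > st.py <<'E'
from h import *
from scipy.spatial.transform import Rotation as Q
o=bot.get_obs();y=Q.from_quat(o['tool_rot']).as_matrix()[:,1]
print(o['clock'],o['ft_force'].round(1),'stop',((o['eef_pos'][:2]-O)@RS*1000).round(1),o['eef_pos'][2].round(4),'yaw-stop',(np.degrees(np.arctan2(y[1],y[0]))-4.2).round(1),o['grip_width'].round(4))
E
cat >> h.py <<'E'
def blobs(fn,x0,x1,y0,y1,k=5):
    "bright small spots inside the dark base, full-image pixels"
    g=cv2.cvtColor(cv2.imread('pics/'+fn+'.png'),cv2.COLOR_BGR2GRAY)[y0:y1,x0:x1]
    g=cv2.resize(g,None,fx=k,fy=k,interpolation=cv2.INTER_CUBIC)
    m=cv2.morphologyEx(g,cv2.MORPH_TOPHAT,cv2.getStructuringElement(cv2.MORPH_ELLIPSE,(35,35)))
    d=cv2.blur(g,(45,45))
    n,_,s,c=cv2.connectedComponentsWithStats(((m>35)&(d<75)).astype(np.uint8))
    return [(c[i].round(1),s[i,4]) for i in range(1,n) if 80<s[i,4]<700]
E
python3 st.py
python3 - <<'E'
from h import *
snap('scene','s7.png');snap('top','t7.png')
for b in blobs('s7',220,340,160,280):print(b)
print('top')
for b in blobs('t7',160,260,145,245):print(b)
E
```

```text
(array([140.5,  30.2]), np.int32(160))
(array([355.3,  41.6]), np.int32(130))
(array([ 3.8, 53.1]), np.int32(115))
(array([14.5, 62.6]), np.int32(190))
(array([384.3,  80.8]), np.int32(530))
(array([112.2,  87.8]), np.int32(246))
(array([445.1, 103.2]), np.int32(302))
(array([483.1,  95. ]), np.int32(85))
(array([297.1, 302.7]), np.int32(187))
(array([406. , 327.1]), np.int32(205))
(array([271.4, 373.4]), np.int32(291))
(array([386.4, 399.7]), np.int32(332))
(array([286.8, 421.6]), np.int32(124))
top
(array([233.5, 143. ]), np.int32(101))
(array([258.8, 215.9]), np.int32(184))
(array([276.6, 293.3]), np.int32(317))
(array([304.2, 293.6]), np.int32(123))Traceback (most recent call last):
  File "st.py", line 4, in <module>
    print(o['clock'],o['ft_force'].round(1),'stop',((o['eef_pos'][:2]-O)@RS*1000).round(1),o['eef_pos'][2].round(4),'yaw-stop',(np.degrees(np.arctan2(y[1],y[0]))-4.2).round(1),o['grip_width'].round(4))
                                                                                                                                                                                ^^^^^^^^^^^^^^^^^^^^^
AttributeError: 'float' object has no attribute 'round'
```

Call:
play_rows --motion '[{"fingers":0.5,"translation":[0,0,4],"roll":0},{"fingers":0.5,"translation":[0,0,7],"roll":0},{"fingers":0.5,"translation":[0,0,9],"roll":0},{"fingers":0.5,"translation":[0,0,9.7],"roll":0},{"fingers":0.5,"translation":[0,0,10.1],"roll":0},{"fingers":0.5,"translation":[0,0.4,10.1],"roll":0},{"fingers":0.5,"translation":[0,0.8,10.1],"roll":0},{"fingers":0.5,"translation":[0,1.1,10.1],"roll":0},{"fingers":0.5,"translation":[0,1.4,10.1],"roll":0},{"fingers":0.5,"translation":[0,1.7,10.1],"roll":0},{"fingers":0.5,"translation":[0,2.0,10.1],"roll":0},{"fingers":0.5,"translation":[0,2.2,10.1],"roll":0},{"fingers":0.5,"translation":[0,2.4,10.1],"roll":0},{"fingers":0.5,"translation":[0,2.6,10.1],"roll":0},{"fingers":0.5,"translation":[0,2.8,10.1],"roll":0},{"fingers":0.5,"translation":[0,3.0,10.1],"roll":0},{"fingers":0.5,"translation":[0,3.2,10.1],"roll":0},{"fingers":0.5,"translation":[0,3.4,10.1],"roll":0},{"fingers":0.5,"translation":[0,3.6,10.1],"roll":0},{"fingers":0.5,"translation":[0,3.6,10.1],"roll":0}]'

```text
clock: 17.1
eef_pos: [0.5708, 0.1212, 0.0222]
tool_rot: [0.683, 0.731, 0.0, 0.0]
ft_force: [-0.8, -0.2, -1.6]
grip_width: 0.021
```

```bash
sed -i "s/,o\['grip_width'\].round(4)//" st.py; python3 st.py
python3 - <<'E'
from h import *
snap('scene','s8.png')
for b in blobs('s8',220,340,160,280):
  if 180<b[0][1]:print(b)
a=cv2.imread('pics/s8.png')[160:280,220:340]
cv2.imwrite('pics/m8.png',cv2.resize(a,(600,600),interpolation=cv2.INTER_CUBIC))
E
```

```text
17.1 [-0.8 -0.2 -1.6] stop [-85. -50.] 0.0222 yaw-stop -0.3
(array([301.8, 197.9]), np.int32(148))
(array([451.8, 234. ]), np.int32(659))
(array([508. , 225.8]), np.int32(127))
(array([341.6, 269.1]), np.int32(229))
(array([481.3, 283.9]), np.int32(92))
(array([375.7, 310.5]), np.int32(357))
(array([289.9, 309.2]), np.int32(165))
(array([400.5, 336.9]), np.int32(298))
(array([260., 378.]), np.int32(304))
(array([372.6, 409.9]), np.int32(318))
(array([255.6, 418.7]), np.int32(81))
(array([351.5, 450. ]), np.int32(366))
```

View pics/m8.png

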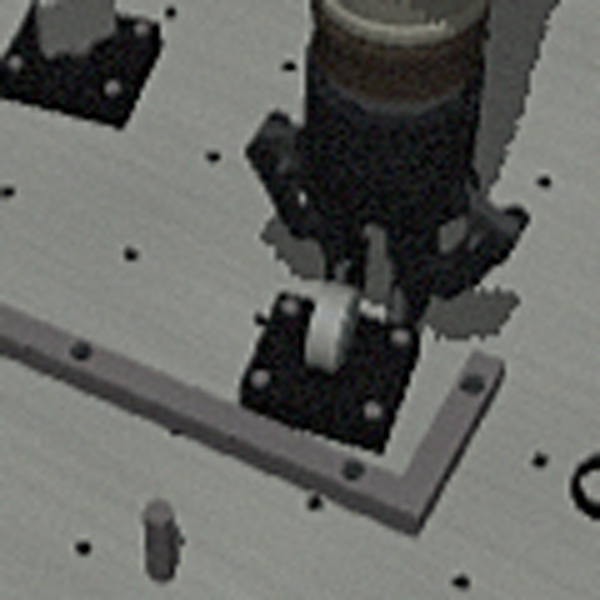

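Run:
```python
from h import *
print(fit('s8',[[289.9,309.2],[400.5,336.9],[372.6,409.9],[260,378]],5,[220,160]))
# stop reference: fixed screw heads on bars seen in top1 (crop px) vs scene
print(scr('top1',[[143,108],[409,81],[101,244]],5.333,[160,145],.018),scr('s8',[[352,469],[81,350],[472,383]],5,[220,160],.018))
```

```text
(array([-41.3, -52.3,   9.2]), np.float64(1.1))
[[   8.7  -19.5]
 [   9.4 -159. ]
 [ -60.3    8.3]] [[   6.4  -17.8]
 [   6.9 -158.2]
 [ -61.9   10.1]]
```

Call:
play_rows --motion '[{"fingers":0.5,"translation":[0.1,0.2,0],"roll":0},{"fingers":0.5,"translation":[0.2,0.4,0],"roll":0},{"fingers":0.5,"translation":[0.35,0.5,0],"roll":0},{"fingers":0.5,"translation":[0.5,0.6,0],"roll":0},{"fingers":0.5,"translation":[0.65,0.7,0],"roll":0},{"fingers":0.5,"translation":[0.8,0.85,0],"roll":0},{"fingers":0.5,"translation":[0.95,1.0,0],"roll":0},{"fingers":0.5,"translation":[1.1,1.1,0],"roll":0},{"fingers":0.5,"translation":[1.2,1.2,0],"roll":0},{"fingers":0.5,"translation":[1.2,1.2,0],"roll":0}]'

```text
clock: 17.98
eef_pos: [0.5816, 0.1342, 0.0223]
tool_rot: [0.683, 0.731, -0.0, -0.0]
ft_force: [-1.2, -0.6, 1.0]
grip_width: 0.0215
```

```bash
python3 st.py
python3 - <<'E'
from h import *
snap('scene','s9.png')
for b in blobs('s9',220,340,160,280):
  if 280<b[0][1]:print(b)
E
```

```text
17.9833 [-1.2 -0.6  1. ] stop [-73.2 -37.9] 0.0223 yaw-stop -0.3
(array([354.8, 294. ]), np.int32(128))
(array([498.3, 308.4]), np.int32(84))
(array([308.8, 366.5]), np.int32(138))
(array([404.3, 366.3]), np.int32(313))
(array([254.4, 380.9]), np.int32(277))
(array([269.2, 425.6]), np.int32(386))
(array([356.2, 433.6]), np.int32(333))
(array([342.1, 456.5]), np.int32(363))
```

Run:
```python
from h import *
print(fit('s9',[[302.5,313.6],[404.3,366.3],[356.2,433.6],[254.4,380.9]],5,[220,160]))
```

```text
(array([-33.3, -49.1,  -4.2]), np.float64(1.0))
```

Call:
play_rows --motion '[{"fingers":0.5,"translation":[-0.1,0.1,0],"roll":0},{"fingers":0.5,"translation":[-0.2,0.15,0],"roll":0},{"fingers":0.5,"translation":[-0.3,0.2,0],"roll":0},{"fingers":0.5,"translation":[-0.4,0.3,0],"roll":0},{"fingers":0.5,"translation":[-0.5,0.4,0],"roll":0},{"fingers":0.5,"translation":[-0.5,0.4,0],"roll":0}]'

```text
clock: 18.53
eef_pos: [0.5849, 0.1297, 0.0222]
tool_rot: [0.682, 0.731, -0.0, -0.001]
ft_force: [-4.5, 2.2, 2.3]
grip_width: 0.0213
```

```bash
python3 st.py
python3 - <<'E'
from h import *
snap('scene','s10.png')
for b in blobs('s10',220,340,160,280):
  if 280<b[0][1] and b[1]>200:print(b)
E
```

```text
18.5333 [-4.5  2.2  2.3] stop [-70.3 -42.6] 0.0222 yaw-stop -0.3
(array([397.9, 352.4]), np.int32(511))
(array([249. , 388.9]), np.int32(311))
(array([270. , 425.9]), np.int32(336))
(array([355.2, 434.7]), np.int32(362))
(array([342.3, 456.9]), np.int32(360))
```

Run:
```python
from h import *
print(scr('s10',[[249,388.9],[355.2,434.7]],5,[220,160]))
```

```text
[[ -8.  -77.4]
 [ -8.3 -23.6]]
```

Yaw is about 0.3° and the block is flush on the long bar, about 17 mm short of the short bar. Next is a +y push along the bar.

Call:
play_rows --motion '[{"fingers":0.5,"translation":[0,-0.5,0],"roll":0},{"fingers":0.5,"translation":[0,-1.5,0],"roll":0},{"fingers":0.5,"translation":[0,-3.5,0],"roll":0},{"fingers":0.5,"translation":[0,-4.0,-3],"roll":0},{"fingers":0.5,"translation":[0,-4.0,-7],"roll":0},{"fingers":0.5,"translation":[0,-4.0,-10],"roll":-7},{"fingers":0.5,"translation":[-3,-2,-10],"roll":-14},{"fingers":0.5,"translation":[-6,1,-10],"roll":-21},{"fingers":0.5,"translation":[-7.3,3.8,-10],"roll":-28},{"fingers":0.5,"translation":[-7.3,3.8,-10],"roll":-35},{"fingers":0.5,"translation":[-7.3,3.8,-10],"roll":-42},{"fingers":0.5,"translation":[-7.3,3.8,-10],"roll":-49},{"fingers":0.5,"translation":[-7.3,3.8,-10],"roll":-56},{"fingers":0.5,"translation":[-7.3,3.8,-10],"roll":-63},{"fingers":0.5,"translation":[-7.3,3.8,-10],"roll":-70},{"fingers":0.5,"translation":[-7.3,3.8,-10],"roll":-77},{"fingers":0.5,"translation":[-7.3,3.8,-10],"roll":-84},{"fingers":0.5,"translation":[-7.3,3.8,-10],"roll":-90},{"fingers":0.5,"translation":[-7.3,3.8,-10],"roll":-90}]'

```text
clock: 20.17
eef_pos: [0.6295, 0.0585, 0.1225]
tool_rot: [-0.035, 0.999, -0.0, 0.001]
ft_force: [0.1, 0.7, 0.5]
grip_width: 0.0214
```

```bash
python3 st.py
python3 - <<'E'
from h import *
snap('scene','s11.png')
for b in blobs('s11',220,340,160,280):
  if 280<b[0][1] and b[1]>140:print(b)
E
```

```text
20.1667 [0.1 0.7 0.5] stop [ -31.1 -116.9] 0.1225 yaw-stop 89.8
(array([396., 366.]), np.int32(237))
(array([249. , 388.8]), np.int32(293))
(array([260.8, 421.5]), np.int32(181))
(array([355.5, 434.6]), np.int32(335))
(array([298.8, 438.3]), np.int32(232))
(array([344.8, 457.1]), np.int32(321))
```

Call:
play_rows --motion '[{"fingers":0.5,"translation":[0,0,4],"roll":0},{"fingers":0.5,"translation":[0,0,7],"roll":0},{"fingers":0.5,"translation":[0,0,9],"roll":0},{"fingers":0.5,"translation":[0,0,9.7],"roll":0},{"fingers":0.5,"translation":[0,0,10],"roll":0},{"fingers":0.5,"translation":[0,0.4,10],"roll":0},{"fingers":0.5,"translation":[0,0.8,10],"roll":0},{"fingers":0.5,"translation":[0,1.2,10],"roll":0},{"fingers":0.5,"translation":[0,1.4,10],"roll":0},{"fingers":0.5,"translation":[0,1.6,10],"roll":0},{"fingers":0.5,"translation":[0,1.8,10],"roll":0},{"fingers":0.5,"translation":[-0.02,2.0,10],"roll":0},{"fingers":0.5,"translation":[-0.03,2.2,10],"roll":0},{"fingers":0.5,"translation":[-0.04,2.4,10],"roll":0},{"fingers":0.5,"translation":[-0.05,2.6,10],"roll":0},{"fingers":0.5,"translation":[-0.06,2.8,10],"roll":0},{"fingers":0.5,"translation":[-0.08,3.0,10],"roll":0},{"fingers":0.5,"translation":[-0.1,3.2,10],"roll":0},{"fingers":0.5,"translation":[-0.1,3.3,10],"roll":0},{"fingers":0.5,"translation":[-0.1,3.3,10],"roll":0}]'

```text
clock: 21.88
eef_pos: [0.627, 0.0898, 0.0228]
tool_rot: [-0.033, 0.999, -0.002, -0.001]
ft_force: [-1.9, -5.7, 4.0]
grip_width: 0.0214
```

Call:
play_rows --motion '[{"fingers":0.5,"translation":[0,0.1,0],"roll":0},{"fingers":0.5,"translation":[0,0.2,0],"roll":0},{"fingers":0.5,"translation":[0,0.3,0],"roll":0},{"fingers":0.5,"translation":[0,0.3,0],"roll":0}]'

```text
clock: 22.22
eef_pos: [0.6268, 0.0927, 0.0228]
tool_rot: [-0.033, 0.999, -0.002, -0.0]
ft_force: [-2.4, -4.8, 4.3]
grip_width: 0.0215
```

```bash
python3 st.py
python3 - <<'E'
from h import *
snap('scene','s12.png')
for b in blobs('s12',220,340,160,280):
  if 280<b[0][1] and b[1]>140:print(b)
E
```

```text
22.2167 [-2.4 -4.8  4.3] stop [-31.2 -82.5] 0.0228 yaw-stop 89.6
(array([301. , 313.4]), np.int32(310))
(array([200.8, 328.4]), np.int32(333))
(array([318.5, 333. ]), np.int32(153))
(array([220.1, 373.2]), np.int32(217))
(array([423.7, 377.3]), np.int32(242))
(array([276.3, 400.6]), np.int32(325))
(array([383.4, 446.7]), np.int32(353))
```

Call:
play_rows --motion '[{"fingers":0.5,"translation":[0,0.1,0],"roll":0},{"fingers":0.5,"translation":[0,0.2,0],"roll":0},{"fingers":0.5,"translation":[0,0.2,0],"roll":0}]'

```text
clock: 22.52
eef_pos: [0.6266, 0.0948, 0.0227]
tool_rot: [-0.033, 0.999, -0.002, -0.001]
ft_force: [-2.5, -5.7, 3.5]
grip_width: 0.0218
```

Call:
play_rows --motion '[{"fingers":0.5,"translation":[0,0.1,0],"roll":0},{"fingers":0.5,"translation":[0,0.2,0],"roll":0},{"fingers":0.5,"translation":[0,0.2,0],"roll":0}]'

```text
clock: 22.77
eef_pos: [0.6265, 0.0967, 0.0228]
tool_rot: [-0.033, 0.999, -0.002, -0.001]
ft_force: [-1.7, -6.4, 5.1]
grip_width: 0.0211
```

```bash
python3 st.py
python3 - <<'E'
from h import *
snap('scene','s13.png')
for b in blobs('s13',220,340,160,280):
  if 280<b[0][1] and b[1]>140:print(b)
print(scr('s12',[[276.3,400.6],[383.4,446.7],[423.7,377.3]],5,[220,160]))
E
```

```text
22.7667 [-1.7 -6.4  5.1] stop [-31.2 -78.5] 0.0228 yaw-stop 89.6
(array([309.6, 314.6]), np.int32(299))
(array([225.8, 374.1]), np.int32(172))
(array([431.9, 380.1]), np.int32(254))
(array([341.7, 387.5]), np.int32(147))
(array([453.5, 395.3]), np.int32(142))
(array([283.6, 403.9]), np.int32(315))
(array([392.3, 450.2]), np.int32(329))
[[ -8.1 -63.4]
 [ -8.5  -9.6]
 [-51.6  -9.8]]
```

Call:
play_rows --motion '[{"fingers":0.5,"translation":[0,0.1,0],"roll":0},{"fingers":0.5,"translation":[0,0.2,0],"roll":0},{"fingers":0.5,"translation":[0,0.2,0],"roll":0}]'

```text
clock: 23.07
eef_pos: [0.6264, 0.0973, 0.0228]
tool_rot: [-0.033, 0.999, -0.003, -0.001]
ft_force: [-1.2, -9.4, 5.6]
grip_width: 0.0214
```

Call:
play_rows --motion '[{"fingers":0.5,"translation":[0,0.1,0],"roll":0},{"fingers":0.5,"translation":[0,0.2,0],"roll":0},{"fingers":0.5,"translation":[0,0.2,0],"roll":0}]'

```text
clock: 23.32
eef_pos: [0.6264, 0.0974, 0.0228]
tool_rot: [-0.032, 0.999, -0.005, -0.0]
ft_force: [-1.2, -14.1, 5.7]
grip_width: 0.0215
```

Call:
play_rows --motion '[{"fingers":0.5,"translation":[0,-0.6,0],"roll":0},{"fingers":0.5,"translation":[0,-1.2,0],"roll":0},{"fingers":0.5,"translation":[0,-3.5,0],"roll":0},{"fingers":0.5,"translation":[0,-4.0,-3],"roll":0},{"fingers":0.5,"translation":[0,-4.0,-7],"roll":0},{"fingers":0.5,"translation":[0,-4.0,-10],"roll":7},{"fingers":0.5,"translation":[3,-2,-10],"roll":14},{"fingers":0.5,"translation":[6,1,-10],"roll":21},{"fingers":0.5,"translation":[7.4,3.8,-10],"roll":28},{"fingers":0.5,"translation":[7.4,3.8,-10],"roll":35},{"fingers":0.5,"translation":[7.4,3.8,-10],"roll":42},{"fingers":0.5,"translation":[7.4,3.8,-10],"roll":49},{"fingers":0.5,"translation":[7.4,3.8,-10],"roll":56},{"fingers":0.5,"translation":[7.4,3.8,-10],"roll":63},{"fingers":0.5,"translation":[7.4,3.8,-10],"roll":70},{"fingers":0.5,"translation":[7.4,3.8,-10],"roll":77},{"fingers":0.5,"translation":[7.4,3.8,-10],"roll":84},{"fingers":0.5,"translation":[7.4,3.8,-10],"roll":90},{"fingers":0.5,"translation":[7.4,3.8,-10],"roll":90}]'

```text
clock: 24.9
eef_pos: [0.5503, 0.1362, 0.1222]
tool_rot: [0.683, 0.73, 0.0, -0.0]
ft_force: [-0.3, -0.1, 0.6]
grip_width: 0.0215
```

```bash
python3 st.py
python3 - <<'E'
from h import *
snap('scene','s14.png')
for b in blobs('s14',220,340,160,280):
  if 280<b[0][1] and b[1]>140:print(b)
a=cv2.imread('pics/s14.png')[180:280,240:340]
cv2.imwrite('pics/m14.png',cv2.resize(a,(600,600),interpolation=cv2.INTER_CUBIC))
E
```

```text
24.9 [-0.3 -0.1  0.6] stop [-104.3  -33.5] 0.1222 yaw-stop -0.4
(array([432.8, 380.6]), np.int32(273))
(array([342.7, 387.1]), np.int32(149))
(array([453.9, 395.4]), np.int32(147))
(array([285.2, 404.5]), np.int32(316))
(array([392.2, 451. ]), np.int32(318))
```

View pics/m14.png

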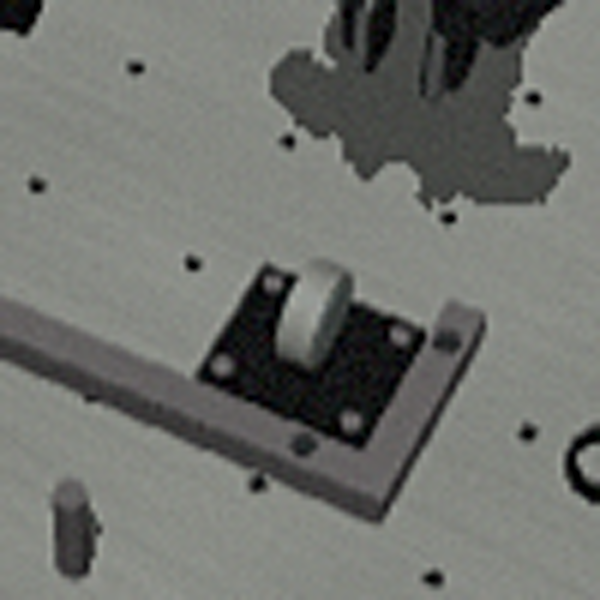

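Seated in both. I'll finish with a gentle +x push to close any gap on the long bar.

Call:
play_rows --motion '[{"fingers":0.5,"translation":[-0.1,0,4],"roll":0},{"fingers":0.5,"translation":[-0.1,0,7],"roll":0},{"fingers":0.5,"translation":[-0.1,0,9],"roll":0},{"fingers":0.5,"translation":[-0.1,0,9.7],"roll":0},{"fingers":0.5,"translation":[-0.1,0,10],"roll":0},{"fingers":0.5,"translation":[-0.1,0.6,10],"roll":0},{"fingers":0.5,"translation":[-0.1,1.2,10],"roll":0},{"fingers":0.5,"translation":[-0.1,1.8,10],"roll":0},{"fingers":0.5,"translation":[-0.1,2.2,10],"roll":0},{"fingers":0.5,"translation":[-0.1,2.5,10],"roll":0},{"fingers":0.5,"translation":[-0.1,2.8,10],"roll":0},{"fingers":0.5,"translation":[-0.1,3.0,10],"roll":0},{"fingers":0.5,"translation":[-0.1,3.1,10],"roll":0},{"fingers":0.5,"translation":[-0.1,3.2,10],"roll":0},{"fingers":0.5,"translation":[-0.1,3.3,10],"roll":0},{"fingers":0.5,"translation":[-0.1,3.4,10],"roll":0},{"fingers":0.5,"translation":[-0.1,3.4,10],"roll":0}]'

```text
clock: 26.37
eef_pos: [0.5841, 0.1371, 0.0222]
tool_rot: [0.683, 0.731, -0.0, -0.0]
ft_force: [0.0, -1.1, 0.2]
grip_width: 0.0212
```

Call:
play_rows --motion '[{"fingers":0.5,"translation":[0,0.1,0],"roll":0},{"fingers":0.5,"translation":[0,0.2,0],"roll":0},{"fingers":0.5,"translation":[0,0.2,0],"roll":0}]'

```text
clock: 26.62
eef_pos: [0.5843, 0.1372, 0.0221]
tool_rot: [0.682, 0.731, -0.002, -0.001]
ft_force: [-5.2, -0.3, 3.5]
grip_width: 0.0212
```

Call:
play_rows --motion '[{"fingers":0.5,"translation":[0,0.1,0],"roll":0},{"fingers":0.5,"translation":[0,0.2,0],"roll":0},{"fingers":0.5,"translation":[0,0.2,0],"roll":0}]'

```text
clock: 26.87
eef_pos: [0.5844, 0.1372, 0.022]
tool_rot: [0.682, 0.731, -0.003, -0.003]
ft_force: [-9.9, -0.9, 7.5]
grip_width: 0.0215
```

Call:
play_rows --motion '[{"fingers":0.5,"translation":[0,-0.4,0],"roll":0},{"fingers":0.5,"translation":[0,-0.8,0],"roll":0},{"fingers":0.5,"translation":[0,-2,0],"roll":0},{"fingers":0.5,"translation":[0,-4,0],"roll":0},{"fingers":0.5,"translation":[0,-5,-3],"roll":0},{"fingers":0.5,"translation":[0,-6,-7],"roll":0},{"fingers":0.5,"translation":[0,-8,-11],"roll":0},{"fingers":0.5,"translation":[3,-10,-15],"roll":0},{"fingers":0.5,"translation":[7,-11,-18],"roll":0},{"fingers":0.5,"translation":[11,-13,-20],"roll":0},{"fingers":0.5,"translation":[15,-15,-20],"roll":0},{"fingers":0.5,"translation":[19,-17,-20],"roll":0},{"fingers":0.5,"translation":[22,-18,-20],"roll":0},{"fingers":0.5,"translation":[22,-18,-20],"roll":0},{"fingers":0.5,"translation":[22,-18,-20],"roll":0}]'

```text
clock: 28.12
eef_pos: [0.3921, 0.349, 0.2229]
tool_rot: [0.68, 0.733, 0.002, -0.001]
ft_force: [0.3, -0.7, -0.1]
grip_width: 0.021
```

```bash
python3 st.py
python3 - <<'E'
from h import *
snap('scene','s15.png');snap('top','t15.png')
for b in blobs('s15',220,340,160,280):
  if 280<b[0][1] and b[1]>140:print(b)
a=cv2.imread('pics/s15.png')[110:280,190:360];b=cv2.imread('pics/t15.png')[130:280,160:310]
cv2.imwrite('pics/m15.png',np.hstack([cv2.resize(x,(400,400),interpolation=cv2.INTER_CUBIC) for x in(a,b)]))
E
```

```text
28.1167 [ 0.3 -0.7 -0.1] stop [-246.5  190.3] 0.2229 yaw-stop 0.1
(array([433. , 380.4]), np.int32(275))
(array([455.3, 393.8]), np.int32(190))
(array([285.1, 404.6]), np.int32(314))
(array([392.6, 450.7]), np.int32(304))
```

View pics/m15.png

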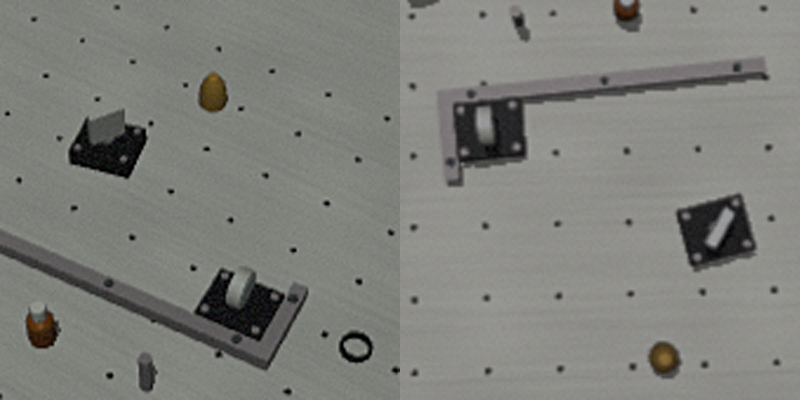

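Run:
```python
from h import *
B=[b for b in blobs('t15',160,260,145,245,k=5)]
for b in B:print(b)
p=scr('s15',[[285.1,404.6],[392.6,450.7],[433,380.4]],5,[220,160]);print('scene',p)
a=cv2.imread('pics/top1.png').astype(int);c=cv2.imread('pics/t15.png').astype(int)
d=np.abs(a-c).max(2)>60;print('mirror/objective/etc changed px',d[200:280,250:310].sum(),d[120:145,150:320].sum(),d[170:200,130:170].sum())
```

```text
(array([209.7, 122.3]), np.int32(171))
(array([115.8, 133.2]), np.int32(87))
(array([162.5, 183.4]), np.int32(181))
(array([217.6, 199.7]), np.int32(214))
(array([120.6, 209.3]), np.int32(227))
scene [[ -8.1 -58.9]
 [ -8.5  -5.1]
 [-52.   -5.3]]
mirror/objective/etc changed px 0 0 0
```

Run:
```python
from h import *
print('top (-,-),(-,+),(+,+),(+,-):',fit('t15',[[217.6,199.7],[120.6,209.3],[115.8,133.2],[209.7,122.3]],5,[160,145]))
r=bot.job_done();print(r)
```

```text
top (-,-),(-,+),(+,+),(+,-): (array([-29.9, -34.3,   0.2]), np.float64(1.1))
the job is handed in; nothing more can be done
None
```

I pushed the lens carrier into the inside corner of the stop with the fingers alone and handed the job in at about 28 s. No verdict was reported.

**How it went:** The first push to the long bar left the carrier over-rotated by about 9°, and the next push along the bar swung it about 12° the other way. I squared it with the fingers slightly apart as a wider pusher. Then I pushed it into the short bar until it stalled at about 14 N, and against the long bar until it stalled at about 10 N.

**Last checks:**
- **Top camera:** the base centre is at (-29.9, -34.3) mm with a yaw of 0.2°; seated is (-30, -35) mm. The worst single screw in that fit was 1.1 mm off.
- **Scene camera:** the yaw agrees to about 0.5°, and the position reads about 3 mm further toward +y. About 2 mm of that is its known offset on the stop's own screws; the other 1 mm or so is within the 2 mm calibration.
- **Other things:** the mirror carrier, objective, post, oil bottle and tube ring show no pixel change between the first and last top pictures. I did not compare the driver or screw tray; the arm went nowhere near the driver and passed well above the tray's side.
- **Hand:** it finished clear, about 0.22 m above the table, with the force reading near zero.

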